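# Unbolt and snap open a folding monitor stand, then set the field monitor on it

## Robot

A 6-joint arm with a two-finger parallel gripper is mounted at the origin on the work surface. World frame = base frame: x ahead of the robot, y to its left, z up, the work surface at z = 0. Lengths are in m, angles in degrees, forces in N, time in s.
With the tool pointing down it reaches from about 0.4 to 0.825 m from the base axis. Payload 7 kg.
Tool frame: the origin (TCP) lies midway between the tips of the shut fingers; the grasp point (between the pads) lies 19 mm behind it; y points along the fingers, z is the direction in which the jaws open and shut, and the axes are right-handed (so a half turn about y gives the same grasp; the last joint's range is limited). The gripper opens to 88 mm and grips with 3 to 60 N. Pads are 19 mm wide; open, the fingers measure 130 mm over their backs; the gripper's body (78 mm by 193 mm) begins 47 mm behind the grasp point.
Start: joints at [-55.514, 20.546, 0.682, 0, -70.136, -16.507], TCP at [0.208, -0.642, 0.227] pointing down, gripper open.
Joint ranges: [-176.03, 176.03], [-82.01, 121.73], [-58.28, 71.71], [-173.87, 95.51], [-174.79, -0.11], [-173.66, 173.66]. Speed limits (degrees/s): [136.94, 136.94, 172.46, 180, 180, 180].

## Interface

Orientations are given as [roll, pitch, yaw] about the fixed x, y, z axes, in that order (R = Rz(yaw) Ry(pitch) Rx(roll)).
In Python, from plant import ctrl gives the robot as it stands.
- The arm moves only by the tool step_arm, never from a script. Its argument "rows" is a list that holds one entry, the list of rows, each a list of 7 numbers: the gripper command: -1 is shut, 1 is fully open, values between are in proportion, then the shift along the world's x, y, z in cm, then the turn, a rotation vector about the world's x, y, z in degrees. In form: [[[fingers, tx, ty, tz, rx, ry, rz], ...]]. A call has 1 to 12 rows; each row shifts and turns the commanded pose from where the row before left it; what a row does not reach is not made up. A row lasts 1/8 s, in which the tool goes at most 62.5 mm and 10.7 degrees, less where a joint would pass 70% of its speed; a pose out of reach is approached as far as the arm can. A call is refused whole if a number of a shift passes 6.25 or a number of a turn 10.7, either way. A call with a gripper value outside its range is refused whole. The fingers move at their own pace and stop on an object; the grip force is fixed at half the most. Time passes only in rows, so rows that do not move let the fingers close. It gives the time, the measured TCP pose, the force and the opening at its end, in the units of the state.
- ctrl.get_obs(): the state, without advancing time (a new reading comes with each control period).
- ctrl.snapshot(name): name is "scene" or "top" or "wrist"; returns the picture (400x640x3 uint8, blue, green, red); there is no depth.
- ctrl.camera_params(name): a dict with "vertical_fov" (degrees; the focal length in pixels is half the picture's height over the tangent of half this angle, whatever the lens; pixels are square), "cx", "cy" (the principal point, pixels), "k1" (the pictures are not rectified: a ray, as slopes to the right and down, at radius r is drawn at 1 + k1 r^2 times it, then the intrinsics apply), "rvec" (rotation vector, rad) and "tvec" (3), from world to camera coordinates, as OpenCV has them. Camera axes: x right, y down, z forward; pixel columns grow to the right and rows downward; lengths in m; the calibration is good to about 2 mm. A picture is of the moment at which its call begins: read the wrist's pose just before it. camera_params takes no time and is no camera call; for the wrist camera it gives the pose at the moment of the call.
- ctrl.close_job(): hands the job in, once; it reports no verdict.
The state is a dict: "clock": time; "joint_pos": joint angles; "qvel": joint speeds; "tau": joint torques, N m; "tool_pos": TCP position; "orientation": TCP orientation; "force": force on the tool from outside, world axes, zero at the start; "moment": the same for the moment, N m; "opening": finger opening in m.
Only numpy, scipy, OpenCV 4.12 (cv2) and the standard library are available. Lean on these libraries where they do the work, as an engineer would, in place of code of your own. Each camera call takes 0.05 s, during which the arm holds its last target. There are 200 camera calls.

## Task

Put the field monitor up on its folding stand: first lift the orange handle of the stand's bolt clear of its notch and draw the bolt fully back, then swing the folded frame up and over until it snaps fully open. Then lift the monitor out of its dock and gently, without dropping it, stand it on the base plate behind the front lip, centred and square to the stand, screen to the front (the lip side), leaning back against the open frame; let go and leave the other things on the bench where they are.

Things in the scene. Friction and masses are not known exactly. Their poses are not given: they have to be found in the camera images.
- stand: Fixed monitor stand: dark steel base plate 205 x 232 x 8 mm with a fold-up frame and a bolt on it. Origin: on the bench under the middle of the frame's hinge; x = from the stand's front (robot side, at start) to its back, y = along the hinge, z up. The plate spans x -160 to +45, y -130 to +102 mm. The hinge axis lies along y, 35 mm up, between two orange posts 48 mm tall at y -83 and +79.
- ledge (a point): Point on top of the base plate, 8 mm above the bench, 24 mm in front of the hinge axis (stand x -24, y 0): where the middle of the monitor's lower back edge comes to rest when it leans flat against the open frame. Same axes as the stand. In front of it stands a black lip: x -68 to -60 mm, 100 mm long along y, its top 30 mm above the bench.
- leaf (a joint): Angle of the stand's frame, rad: 0 = folded flat to the stand's front, 2.1 = fully open (stop), leaning back 30 deg. Two black 14 mm side rods (y -65, +65 mm) and a crossbar. An over-centre spring pushes it shut below about 1.2 rad, open above; about 6 N at the crossbar starts it. An orange tongue on its -y side lies under the bolt and keeps it folded until the bolt is drawn.
- crossbar (a point): Middle of the frame's crossbar, a 12 mm round aluminium bar along the stand's y, 110 mm free between the side rods, 130 mm from the hinge axis; when folded it lies 35 mm above the bench (21 mm clear above the plate), with nothing over it.
- bolt (a joint): How far the barrel bolt is drawn, m: about 0 = locked, 0.045 = fully drawn (stop). The 12 mm steel rod lies along the stand's x at y -105, z 42 mm and is drawn towards the stand's front (-x). Stiff (about 2 N); stays where it is left. With the handle down it can move only about 3 mm, as the handle sits in a notch.
- bolt_handle (a joint): Angle of the bolt's handle about the rod, rad: 0 = level, pointing to the stand's -y, down in the notch; 1.45 = stop, nearly upright. It clears the notch plate (rim 47 mm above the bench, 17 mm from the rod's axis) from about 0.7 rad; let go, it falls back. Past 40 mm of travel it is beyond the plate and can lie down again.
- bolt_grip (a point): Middle of the handle's orange grip (14 mm diameter, 28 mm long along the handle), 40 mm from the rod's axis. It starts level, 42 mm above the bench, at stand x about -85, y -145 mm.
- dock: Fixed grey dock in which the monitor starts, upright: an open tray 52 x 194 x 32 mm with 6 mm walls and a 6 mm floor, on a foot 90 x 150 mm. Origin under its middle; y = along its length.
- monitor_center (a point): Middle of the field monitor, 75 mm above its underside. Black slab 30 (x) x 170 (y) x 105 (z) mm with an aluminium handle block 20 (x) x 40 (y) x 45 (z) mm on the middle of its top (150 mm high in all, 0.35 to 0.65 kg). z up through the handle, y along its width; -x is the side with the dark blue screen.
- monitor_grip (a point): Middle of the monitor's handle block, 127.5 mm above its underside, same axes; 40 mm wide along y.
- monitor: The same field monitor; origin in the middle of its underside, same axes.
- battery: black battery pack, 85 x 44 x 40 mm; bystander, to be left alone. Origin on its underside, near its middle.
- handgrip: black hand grip lying down with an orange end, 35 x 150 x 32 mm; bystander, to be left alone. Origin on its underside, near its middle.
- focus_wheel: round black focus wheel lying flat, 84 mm across, 40 mm high; bystander, to be left alone. Origin on its underside, near its middle.
- lens: black camera lens standing upright, 78 mm across, 98 mm high; bystander, to be left alone. Origin on its underside, near its middle.
- rod_clamp: aluminium rod clamp with an orange knob, 90 x 60 x 26 mm; bystander, to be left alone. Origin on its underside, near its middle.
- driver: screwdriver with a red handle, lying; bystander, to be left alone. Origin on its underside, near its middle.
- parts_tray: blue two-part tray, 90 x 130 x 35 mm; bystander, to be left alone. Origin on its underside, near its middle.
Not all that is in view belongs to the job. What is shaped like the monitor but pink is not meant.

How it is judged:
By the outcome, as a careful person would: the job done as asked, in the order asked, and still so for the second after the job is handed in, with the robot touching nothing.
It also fails if it takes over 72 s, if anything falls off the work surface, if the arm or the gripper's body presses on something with over 40 N, if the wrist force passes 120 N, or if a joint passes its speed limit or range.

## Working session

There is one attempt and no reset: what is moved stays moved. The work goes in short steps, Python scripts to look and compute and a tool call to move; the robot and the scene stay as the last step left them, time stands still between calls to the robot, and variables do not carry over. Pictures are saved under pics/ and viewed, about 8 in all and at most 12, crops included, and the job is handed in when it is done.

Besides the shell and the picture viewer there is one more tool, called by a JSON object that holds its "op" and its "data". step_arm: Moves the arm, as the interface text tells. Its arguments: {"type":"object","properties":{"rows":{"type":"array"}},"required":["rows"]}

```bash
mkdir -p pics; ls
cat > h.py <<'E'
import numpy as np, cv2
from plant import ctrl
def cam(n):
    p=ctrl.camera_params(n); f=200/np.tan(np.radians(p["vertical_fov"])/2)
    R=cv2.Rodrigues(np.array(p["rvec"],float))[0]; t=np.array(p["tvec"],float).ravel()
    return f,p["cx"],p["cy"],p["k1"],R,t
def ray(c,u,v):
    f,cx,cy,k,R,t=c; d=np.array([(u-cx)/f,(v-cy)/f]); s=d.copy()
    for _ in range(20): s=d/(1+k*(s@s))
    return -R.T@t, R.T@np.array([s[0],s[1],1])
def onz(c,u,v,z):
    o,d=ray(c,u,v); return o+d*(z-o[2])/d[2]
def proj(c,P):
    f,cx,cy,k,R,t=c; q=R@np.array(P,float)+t; s=q[:2]/q[2]; s=s*(1+k*(s@s)); return np.array([cx,cy])+f*s
def tri(c1,p1,c2,p2):
    o1,d1=ray(c1,*p1); o2,d2=ray(c2,*p2); s=np.linalg.lstsq(np.c_[d1,-d2],o2-o1,rcond=None)[0]
    a=o1+s[0]*d1; b=o2+s[1]*d2; return (a+b)/2, np.linalg.norm(a-b)
E
python3 - <<'E'
from h import *
o=ctrl.get_obs(); print(o)
for n in("top","scene"):
    im=ctrl.snapshot(n); cv2.imwrite(f"pics/{n}0.png",im)
    c=cam(n); print(n,c[:4], -c[4].T@c[5])
E
```

```text
pics
{'clock': 0.0, 'joint_pos': array([-5.55151506e+01,  2.05909628e+01,  6.33257263e-01, -1.91970356e-02,
       -7.01370170e+01, -1.65096170e+01]), 'qvel': array([-0.06450217,  0.03857473, -0.01281199,  0.02480218, -0.02118257,
       -0.04195546]), 'tau': array([ 1.29330406e-04, -5.82717454e+01,  2.93064559e+01,  6.99774563e+00,
        6.90743953e-03, -1.82547210e-04]), 'tool_pos': array([ 0.20815074, -0.64157898,  0.22562701]), 'orientation': array([-8.99040539e+01,  9.61795269e-03,  1.79687030e+01]), 'force': array([ 0.28650844, -0.16280575,  0.27706039]), 'moment': array([-0.00289586, -0.00778045,  0.00045037]), 'opening': 0.08760753197750581}
top (np.float64(500.6182341960662), 318.4640684909198, 204.66555503473646, -0.009224383295192004) [ 0.3599531  -0.05253068  1.55930801]
scene (np.float64(365.04319536925686), 315.1021232098089, 207.21197935997643, -0.031500617667191255) [1.43829386 0.24568509 1.07076266]
```

View pics/top0.png

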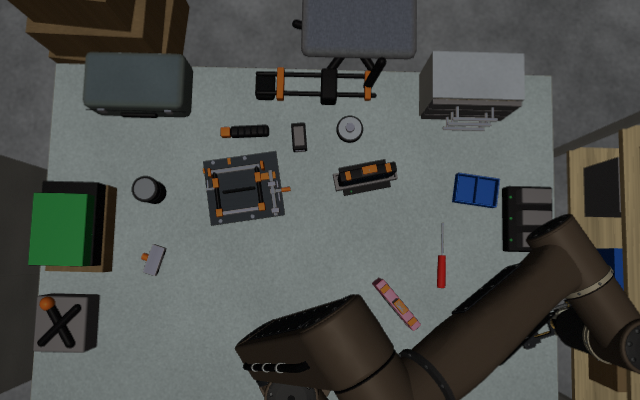

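View pics/scene0.png

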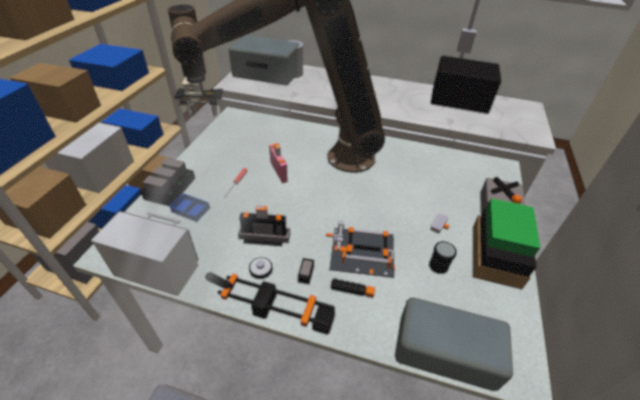

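The top view shows the stand around (243,188) with the bolt handle at (287,189), the monitor in its dock at (365,178), and the pink decoy at (397,305). The scene view agrees. I'll enlarge the crop and take orange contours.

Run:
```python
from h import *
im=cv2.imread("pics/top0.png"); c=cam("top")
cv2.imwrite("pics/crop0.png",cv2.resize(im[140:235,195:405],None,fx=3.8,fy=3.8,interpolation=cv2.INTER_CUBIC))
h=cv2.cvtColor(im,cv2.COLOR_BGR2HSV)
m=cv2.inRange(h,(8,140,120),(20,255,255)); m[:145]=0;m[230:]=0;m[:,:195]=0;m[:,405:]=0
n,l,s,ce=cv2.connectedComponentsWithStats(m)
for i in range(1,n):
    if s[i,4]>3: print(ce[i].round(1),s[i],onz(c,*ce[i],.042).round(3))
for p in [(204,162),(273,151),(285,213),(212,223)]: print(p,onz(c,*p,.008).round(3))
for p in [(333,180),(394,172),(398,180),(345,194)]: print(p,onz(c,*p,.05).round(3))
```

```text
[228.7 160.8] [228 158   3   6  14] [0.633 0.221 0.042]
[261.2 163.8] [260 161   3   7  16] [0.626 0.121 0.042]
[387.9 166.9] [385 163   7   9  39] [ 0.626 -0.268  0.042]
[369.2 168.8] [362 165  15   9  99] [ 0.618 -0.211  0.042]
[203.3 170.4] [203 168   2   5   7] [0.601 0.297 0.042]
[208.8 172.4] [208 169   3   7  17] [0.595 0.28  0.042]
[347.7 175. ] [345 171   6   9  38] [ 0.598 -0.145  0.042]
[260.8 176.1] [255 172  14  10  86] [0.588 0.121 0.042]
[273.5 174.5] [273 172   2   6  12] [0.594 0.082 0.042]
[214.9 182.4] [212 178   6  10  43] [0.565 0.26  0.042]
[285.6 188.9] [282 187   8   4  25] [0.55  0.043 0.042]
[261.2 206.1] [258 203   7   7  40] [0.496 0.116 0.042]
[218.7 212. ] [216 209   6   7  38] [0.474 0.244 0.042]
(204, 162) [0.633 0.304 0.008]
(273, 151) [0.673 0.089 0.008]
(285, 213) [0.479 0.045 0.008]
(212, 223) [0.442 0.27  0.008]
(333, 180) [ 0.58 -0.1   0.05]
(394, 172) [ 0.609 -0.286  0.05 ]
(398, 180) [ 0.585 -0.298  0.05 ]
(345, 194) [ 0.538 -0.138  0.05 ]
```

View pics/crop0.png

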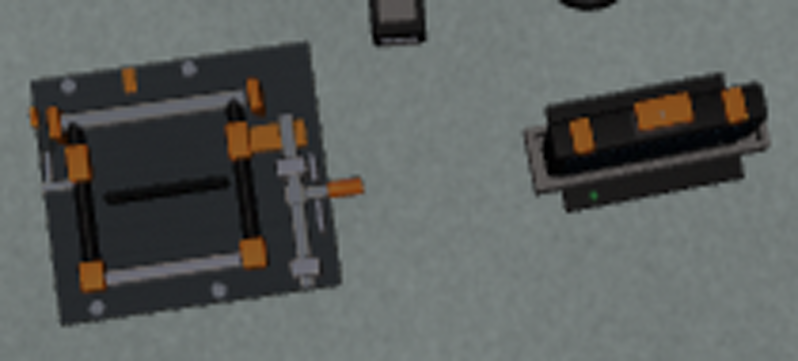

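```bash
cat >> h.py <<'E'
def fit2(L,W):
    L=np.array(L,float);W=np.array(W,float)[:,:2]; a=L-L.mean(0);b=W-W.mean(0)
    th=np.arctan2((a[:,0]*b[:,1]-a[:,1]*b[:,0]).sum(),(a*b).sum()); R=np.array([[np.cos(th),-np.sin(th)],[np.sin(th),np.cos(th)]])
    t=W.mean(0)-R@L.mean(0); return np.degrees(th),t,W-(L@R.T+t)
E
python3 - <<'E'
from h import *
c=cam("top")
px=lambda q:(q[0]/3.8+195-.4,q[1]/3.8+140-.4)
C=[(31,80),(307,42),(342,284),(65,325)]
L=[(.045,.102),(.045,-.130),(-.160,-.130),(-.160,.102)]
th,t,r=fit2(L,[onz(c,*px(q),.008) for q in C]); print(th,t,(r*1000).round(1))
R=np.array([[np.cos(np.radians(th)),-np.sin(np.radians(th))],[np.sin(np.radians(th)),np.cos(np.radians(th))]])
for n,p in dict(grip=(-.085,-.145),bar=(-.13,0),ledge=(-.024,0)).items(): print(n,(R@p+t).round(4))
print("grip meas",onz(c,*px((345,187)),.042),"bar",onz(c,*px((170,270)),.035))
# dock tray rim corners (front-left, front-right) and monitor oranges
for q,z in [((540,193),.04),((769,150),.04),((664,110),.16),((581,135),.12),((735,104),.12)]: print(q,onz(c,*px(q),z).round(4))
E
```

```text
9.848225653544352 [0.60991319 0.20037173] [[ 0.5 -0.5]
 [-1.8  1.4]
 [ 0.3  1.5]
 [ 1.  -2.4]]
grip [0.551 0.043]
bar [0.4818 0.1781]
ledge [0.5863 0.1963]
grip meas [0.55040895 0.04417222 0.042     ] bar [0.48070313 0.18313138 0.035     ]
(540, 193) [ 0.5496 -0.1126  0.04  ]
(769, 150) [ 0.5891 -0.2968  0.04  ]
(664, 110) [ 0.5991 -0.199   0.16  ]
(581, 135) [ 0.5851 -0.1399  0.12  ]
(735, 104) [ 0.612  -0.2575  0.12  ]
```

{"op": "step_arm", "data": {"rows": [[[1,2.5,5,1,0,0,-3],[1,2.5,5,1,0,0,-3],[1,2.5,5,1,0,0,-3],[1,2.5,5,1,0,0,-1],[1,2.5,5,1,0,0,0],[1,2.5,5,0,0,0,0],[1,2.5,5,0,0,0,0],[1,2.5,5,0,0,0,0],[1,1,2,0,0,0,0],[1,0,0,0,0,0,0]]]}}

```text
clock: 1.35
tool_pos: [0.4188, -0.2207, 0.2764]
orientation: [-90.0, 0.0, 8.1]
force: [-0.2, -0.6, -0.8]
opening: 0.0873
```

Run:
```python
from h import *
c=cam("wrist"); im=ctrl.snapshot("wrist"); cv2.imwrite("pics/w1.png",im); np.save("w1.npy",np.array(c,dtype=object),allow_pickle=True)
print(-c[4].T@c[5],c[4][2],ctrl.get_obs()["tool_pos"],ctrl.get_obs()["orientation"])
```

```text
[ 0.34905029 -0.22964778  0.4336566 ] [ 0.25651347  0.03750967 -0.96581254] [ 0.41837392 -0.22150296  0.27640371] [-8.99921131e+01  2.06802175e-02  8.08571118e+00]
```

View pics/w1.png

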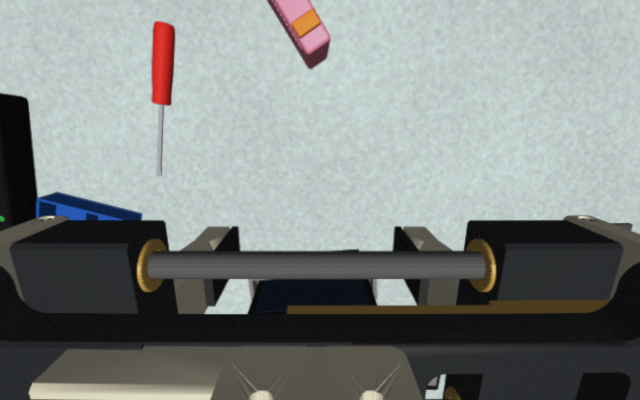

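The wrist picture looks down from the robot side: pink decoy at (305,40), driver at (160,90), and the tool hiding what's ahead. The stand fits a pose of (0.610, 0.200), yaw 9.8°, with 1–2 mm residuals. I'll turn the tool for the bolt and look at it from there.

{"op": "step_arm", "data": {"rows": [[[0,1.1,3.6,0,0,0,10.2],[0,1.1,3.6,0,0,0,10.2],[0,1.2,3.6,0,0,0,10.2],[0,1.1,3.6,0,0,0,10.2],[0,1.2,3.6,0,0,0,10.2],[0,1.1,3.6,0,0,0,10.2],[0,1.2,3.6,0,0,0,10.2],[0,1.1,3.6,0,0,0,10.2],[0,1.2,3.6,0,0,0,10.2],[0,1.2,3.6,0,0,0,0],[0,0,0,0,0,0,0]]]}}

```text
clock: 2.78
tool_pos: [0.5341, 0.1386, 0.2756]
orientation: [-89.9, 0.0, 99.8]
force: [-0.3, -0.3, -1.9]
opening: 0.0434
```

Run:
```python
from h import *
c=cam("wrist"); im=ctrl.snapshot("wrist"); cv2.imwrite("pics/w2.png",im); import pickle; pickle.dump(c,open("w2.pkl","wb"))
o=ctrl.get_obs();print(-c[4].T@c[5],c[4][2],o["tool_pos"],o["orientation"],o["joint_pos"].round(1))
for n,P in dict(grip=(.551,.043,.042)).items(): print(n,proj(c,P))
h=cv2.cvtColor(im,cv2.COLOR_BGR2HSV)
m=cv2.inRange(h,(8,140,100),(20,255,255))
n,l,s,ce=cv2.connectedComponentsWithStats(m)
for i in range(1,n):
    if s[i,4]>60: print(ce[i].round(1),s[i],onz(c,*ce[i],.042).round(4))
```

```text
[0.54549299 0.07100498 0.43285576] [-0.04587757  0.2557533  -0.96565289] [0.53358582 0.13764505 0.27571726] [-8.99087763e+01  4.00853956e-02  9.97737852e+01] [ 34.8   7.2 -10.6  -0.  -72.3 -25.1]
grip [314.88438665  91.60995665]
[43.8 67.6] [   0   51   91   33 1695] [0.8833 0.0707 0.042 ]
[314.1  93. ] [310  82  10  23 208] [0.5517 0.0448 0.042 ]
[274.7 118. ] [267 115  16   7 109] [0.5958 0.0829 0.042 ]
[275.4 149.4] [264 132  24  33 624] [0.5895 0.122  0.042 ]
[249.3 143. ] [238 139  24   9 194] [0.624  0.1195 0.042 ]
[345.1 157.2] [336 150  19  16 281] [0.4983 0.1165 0.042 ]
[171.2 211.4] [159 201  26  20 449] [0.7195 0.2303 0.042 ]
[234.8 211. ] [228 208  14   7  92] [0.6332 0.2148 0.042 ]
[342.4 246.2] [335 239  17  13 171] [0.4773 0.2413 0.042 ]
[283.1 245.8] [277 240  13  12 135] [0.5604 0.2549 0.042 ]
[223.3 268.3] [219 244  10  48 222] [0.6409 0.3048 0.042 ]
[409.5 256.4] [406 244   8  27 101] [0.3793 0.2405 0.042 ]
[409.3 283.5] [405 272   9  20  87] [0.3686 0.2833 0.042 ]
```

View pics/w2.png

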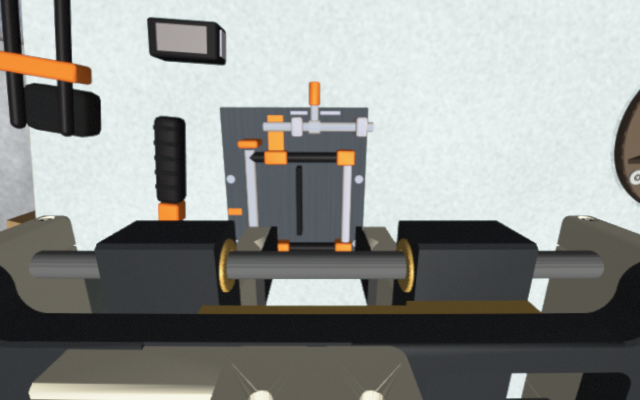

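The wrist view shows the bolt grip at (314,93), which puts it at (0.551, 0.044). That agrees with the stand fit to 2 mm, so I'll descend on it.

{"op": "step_arm", "data": {"rows": [[[0,0.5,-2.5,-2,0,0,0],[0,0.5,-2.5,-3,0,0,0],[0,0.5,-2.5,-4,0,0,0],[0,0.3,-2.0,-4,0,0,0],[0,0,0,-4,0,0,0],[0,0,0,-3.5,0,0,0],[0,0,0,-2.5,0,0,0],[0,0,0,-1.5,0,0,0],[0,0,0,0,0,0,0],[-1,0,0,0,0,0,0],[-1,0,0,0,0,0,0],[-1,0,0,0,0,0,0]]]}}

```text
clock: 4.32
tool_pos: [0.5517, 0.0432, 0.0323]
orientation: [-90.1, -0.0, 99.8]
force: [-0.9, 0.4, 0.4]
opening: 0.0194
```

{"op": "step_arm", "data": {"rows": [[[-1,0,0,0,0,0,0],[-1,0,0,0,0,0,0]]]}}

```text
clock: 4.58
tool_pos: [0.5518, 0.0432, 0.032]
orientation: [-90.1, -0.0, 99.8]
force: [0.3, 0.6, 3.4]
opening: 0.0131
```

{"op": "step_arm", "data": {"rows": [[[-1,0,0.05,0.6,0,0,0],[-1,-0.02,0.13,0.58,0,0,0],[-1,-0.04,0.22,0.56,0,0,0],[-1,-0.05,0.3,0.52,0,0,0],[-1,-0.06,0.36,0.47,0,0,0],[-1,-0.08,0.43,0.4,0,0,0],[-1,-0.09,0.5,0.34,0,0,0],[-1,0,0,0,0,0,0]]]}}

```text
clock: 5.58
tool_pos: [0.5478, 0.0625, 0.0672]
orientation: [-90.0, 0.0, 99.8]
force: [-0.3, -7.1, 0.6]
opening: 0.0127
```

Lifted about 1.05 rad with low forces. Now drawing towards the stand's −x, (−0.985, −0.171), for 47 mm.

{"op": "step_arm", "data": {"rows": [[[-1,-0.6,-0.1,0,0,0,0],[-1,-0.8,-0.14,0,0,0,0],[-1,-0.8,-0.14,0,0,0,0],[-1,-0.8,-0.14,0,0,0,0],[-1,-0.8,-0.14,0,0,0,0],[-1,-0.5,-0.09,0,0,0,0],[-1,-0.3,-0.05,0,0,0,0],[-1,0,0,0,0,0,0]]]}}

```text
clock: 6.58
tool_pos: [0.5055, 0.0564, 0.0681]
orientation: [-90.4, -0.1, 99.9]
force: [9.0, -3.3, -3.1]
opening: 0.013
```

Run:
```python
from h import *
o=ctrl.get_obs();print(o["tool_pos"],o["force"],o["opening"])
im=ctrl.snapshot("top");c=cam("top");h=cv2.cvtColor(im,cv2.COLOR_BGR2HSV)
cv2.imwrite("pics/t2.png",cv2.resize(im[140:235,195:405],None,fx=3.8,fy=3.8,interpolation=cv2.INTER_CUBIC))
```

```text
[0.50552831 0.05639914 0.06808507] [ 8.95156889 -3.27518627 -3.11332586] 0.01303077146088531
```

{"op": "step_arm", "data": {"rows": [[[-1,-0.3,-0.05,0,0,0,0],[-1,-0.2,-0.03,0,0,0,0],[-1,0,0,0,0,0,0]]]}}

```text
clock: 7.0
tool_pos: [0.5048, 0.0579, 0.0694]
orientation: [-90.9, -0.2, 100.0]
force: [17.8, 2.1, -6.5]
opening: 0.0129
```

{"op": "step_arm", "data": {"rows": [[[-1,0.5,0.08,0,0,0,0],[0,0,0,0,0,0,0],[0,0,0,0,0,0,0],[0,0,0,0,0,0,0],[0,0,0,2,0,0,0],[0,0,0,4,0,0,0],[0,-0.5,3,2,0,0,0],[0,-0.9,4.5,0,0,0,0],[0,-0.9,4.5,0,0,0,0],[0,0,0,-2,0,0,0],[0,0,0,-2,0,0,0],[0,0,0,0,0,0,0]]]}}

```text
clock: 8.5
tool_pos: [0.4777, 0.1743, 0.105]
orientation: [-89.8, 0.1, 99.8]
force: [-0.1, -0.3, 0.8]
opening: 0.0435
```

Run:
```python
from h import *
o=ctrl.get_obs();print(o["tool_pos"],o["orientation"],o["force"],o["opening"])
a=ctrl.snapshot("top");a=cv2.resize(a[140:235,195:405],None,fx=3.8,fy=3.8,interpolation=cv2.INTER_CUBIC)
b=ctrl.snapshot("scene");b=cv2.resize(b[190:300,220:420],None,fx=4,fy=4,interpolation=cv2.INTER_CUBIC)[:240]
b=cv2.resize(b,(a.shape[1],240)); cv2.imwrite("pics/c3.png",np.vstack([a,b]))
```

```text
[0.47770009 0.17427314 0.10500885] [-8.98275334e+01  8.19707514e-02  9.97846301e+01] [-0.09969916 -0.3338313   0.76795813] 0.04346239007134465
```

View pics/c3.png

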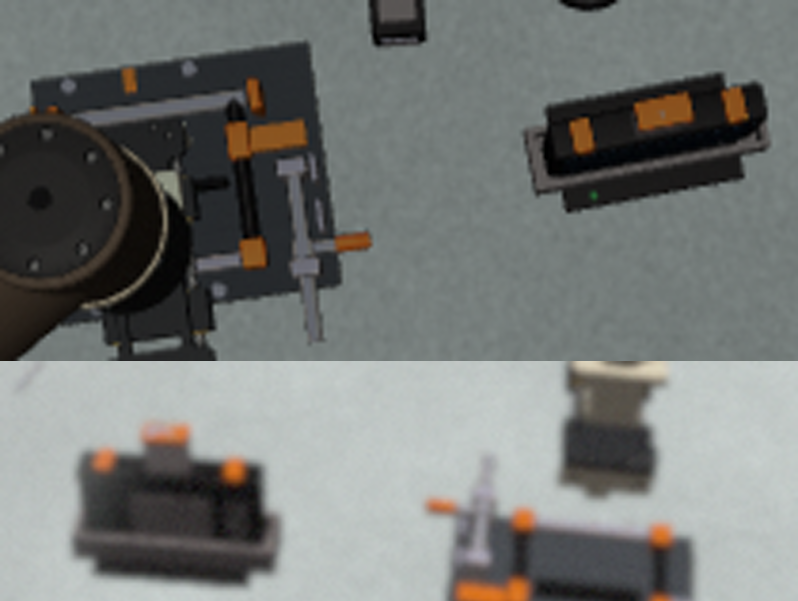

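The crop shows the bolt drawn, with its handle lying level at (353,241) past the notch plate and the tongue at (275,135) uncovered. The scene half shows the monitor's plain back facing away from the robot, so the screen faces the robot. Now I'll grip the crossbar.

{"op": "step_arm", "data": {"rows": [[[0,0.4,0.3,-2.5,0,0,0],[0,0,0,-2.5,0,0,0],[0,0,0,-2,0,0,0],[0,0,0,-1.5,0,0,0],[0,0,0,0,0,0,0],[-1,0,0,0,0,0,0],[-1,0,0,0,0,0,0],[-1,0,0,0,0,0,0],[-1,0,0,0,0,0,0],[-1,0,0,0,0,0,0]]]}}

```text
clock: 9.85
tool_pos: [0.4852, 0.1786, 0.0219]
orientation: [-90.2, -0.1, 99.8]
force: [10.2, -3.0, -6.6]
opening: 0.011
```

{"op": "step_arm", "data": {"rows": [[[-1,0.14,0.02,1.94,0,0,0],[-1,0.43,0.07,1.9,0,0,0],[-1,0.7,0.12,1.81,0,0,0],[-1,0.96,0.17,1.69,0,0,0],[-1,1.2,0.21,1.52,0,0,0],[-1,1.41,0.24,1.32,0,0,0],[-1,0,0,0,0,0,0]]]}}

```text
clock: 10.72
tool_pos: [0.5305, 0.1861, 0.1235]
orientation: [-89.9, -0.0, 99.7]
force: [-7.3, 2.4, 3.4]
opening: 0.011
```

{"op": "step_arm", "data": {"rows": [[[-1,1.59,0.28,1.09,0,0,0],[-1,1.73,0.3,0.84,0,0,0],[-1,1.84,0.32,0.57,0,0,0],[-1,1.9,0.33,0.28,0,0,0],[-1,1.92,0.33,0,0,0,0],[-1,1.9,0.33,-0.3,0,0,0],[-1,1.83,0.32,-0.58,0,0,0],[-1,1.72,0.3,-0.85,0,0,0],[-1,0,0,0,0,0,0]]]}}

```text
clock: 11.85
tool_pos: [0.6772, 0.2108, 0.1325]
orientation: [-90.0, 0.1, 99.8]
force: [4.8, -3.7, -1.6]
opening: 0.0111
```

{"op": "step_arm", "data": {"rows": [[[-1,0.4,0.07,-0.2,0,0,0],[-1,0.2,0.03,-0.1,0,0,0],[-1,0,0,0,0,0,0],[-0.2,0,0,0,0,0,0],[-0.2,0,0,0,0,0,0],[-0.2,0,0,0,0,0,0],[-0.2,0,0,3,0,0,0],[-0.2,0,0,5,0,0,0],[-0.2,0,0,5,0,0,0],[-0.2,0,0,2,0,0,0],[-0.2,0,0,0,0,0,0]]]}}

```text
clock: 13.22
tool_pos: [0.6825, 0.2128, 0.2826]
orientation: [-90.2, -0.1, 99.8]
force: [-0.6, -0.5, -0.6]
opening: 0.035
```

Run:
```python
from h import *
o=ctrl.get_obs();print(o["tool_pos"],o["force"],o["joint_pos"].round(1))
R=cv2.Rodrigues(np.radians([0,0,9.7]))[0]; t=np.array([.6099,.2004,0])
b=ctrl.snapshot("scene"); c=cam("scene"); cv2.imwrite("pics/s3.png",b)
P={y:proj(c,R@[.065,y,.1476]+t) for y in(-.065,.065)}
for y,q in P.items(): print(y,q.round(1)); 
z=cv2.resize(b[150:300,220:430],None,fx=3.8,fy=3.8,interpolation=cv2.INTER_CUBIC)
for q in P.values(): cv2.circle(z,tuple(int(v) for v in ((q-[220,150])*3.8)),4,(0,0,255),1)
cv2.imwrite("pics/c4.png",z)
```

```text
[0.68247957 0.21282323 0.28262759] [-0.5782593  -0.5022143  -0.64763294] [ 32.9  22.8  11.2   0.  -78.2 -23.1]
-0.065 [349.9 250.2]
0.065 [390.3 254.8]
```

View pics/c4.png

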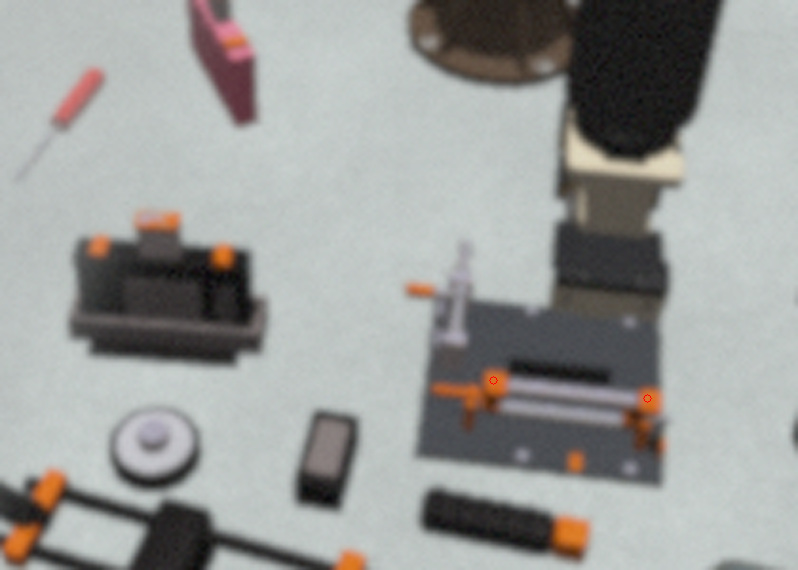

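The frame stands open: its corner blocks at (493,380) and (648,398) coincide with the predicted points for 2.1 rad. Next I'll triangulate the monitor's top marks from the top and scene views.

Run:
```python
from h import *
def blobs(im,box):
    h=cv2.cvtColor(im,cv2.COLOR_BGR2HSV); m=cv2.inRange(h,(3,110,90),(20,255,255)); k=np.zeros_like(m); x0,y0,x1,y1=box; k[y0:y1,x0:x1]=m[y0:y1,x0:x1]
    n,l,s,ce=cv2.connectedComponentsWithStats(k); return [(ce[i].round(1),s[i,2:]) for i in range(1,n) if s[i,4]>8]
T=ctrl.snapshot("top"); S=cv2.imread("pics/s3.png"); ct,cs=cam("top"),cam("scene")
bt=blobs(T,(325,150,405,200)); bs=blobs(S,(235,195,290,225))
bt.sort(key=lambda b:b[0][0]); bs.sort(key=lambda b:b[0][0]); print(bt,bs)
if len(bt)==3==len(bs):
    P=[]
    for a,b in zip(bt,bs[::1]):
        p,e=tri(ct,a[0],cs,b[0]); print("same",p.round(4),round(e,4))
    for a,b in zip(bt,bs[::-1]):
        p,e=tri(ct,a[0],cs,b[0]); print("rev",p.round(4),round(e,4))
```

```text
[(array([347.6, 175.2]), array([ 6,  9, 45], dtype=int32)), (array([369.2, 168.8]), array([ 15,  10, 106], dtype=int32)), (array([387.9, 167. ]), array([ 7,  9, 43], dtype=int32))] [(array([245.8, 214.8]), array([ 6,  5, 21], dtype=int32)), (array([262.4, 208.7]), array([10,  5, 30], dtype=int32)), (array([278.1, 217.3]), array([ 7,  6, 33], dtype=int32))]
same [ 0.6093 -0.1936  0.1272] 0.1182
same [ 0.5997 -0.198   0.1487] 0.0038
same [ 0.597  -0.2004  0.1159] 0.1171
rev [ 0.5868 -0.1418  0.1098] 0.0019
rev [ 0.5997 -0.198   0.1487] 0.0038
rev [ 0.6136 -0.2588  0.111 ] 0.0007
```

{"op": "step_arm", "data": {"rows": [[[0.7,-0.8,-4.1,0,0,0,-9.7],[0.7,-0.8,-4.1,0,0,0,-9.7],[0.7,-0.8,-4.1,0,0,0,-9.7],[0.7,-0.8,-4.1,0,0,0,-9.7],[0.7,-0.8,-4.1,0,0,0,-9.7],[0.7,-0.8,-4.1,0,0,0,-9.7],[0.7,-0.8,-4.1,0,0,0,-9.7],[0.7,-0.8,-4.1,0,0,0,-9.7],[0.7,-0.7,-4.1,0,0,0,-9.7],[0.7,-0.7,-4.2,-1,1.6,-7.3,0],[0.7,0,0,-2,1.6,-7.3,0],[0.7,0,0,0,0,0,0]]]}}

```text
clock: 14.82
tool_pos: [0.6, -0.1994, 0.2474]
orientation: [-89.9, -14.8, 12.3]
force: [0.0, 0.2, 0.1]
opening: 0.0748
```

Run:
```python
from h import *
o=ctrl.get_obs();print(o["tool_pos"],o["orientation"],o["force"],o["joint_pos"].round(1))
c=cam("wrist"); im=ctrl.snapshot("wrist"); cv2.imwrite("pics/w5.png",im)
print(proj(c,[.6,-.199,.156]))
```

```text
[ 0.59996274 -0.19941815  0.24743882] [-89.87936112 -14.7597271   12.27934982] [0.0461866  0.16764591 0.1312172 ] [ -3.3   8.7 -12.2  -4.9 -55.  -72.1]
[314.78775868 174.08011904]
```

View pics/w5.png

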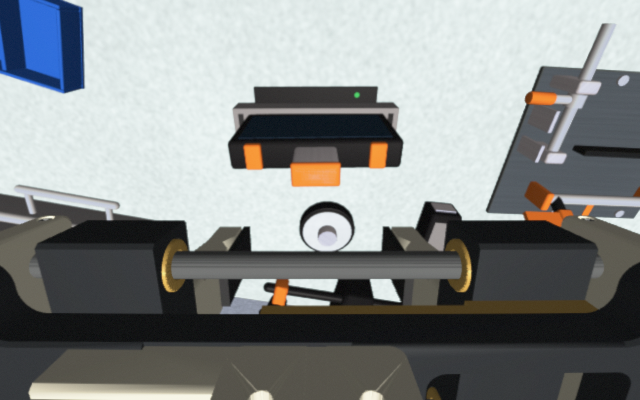

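The wrist view shows the handle top at (316,174), against a predicted (315,174). The monitor edges are square to the tool and the blue screen faces the robot. I'll descend and grip.

{"op": "step_arm", "data": {"rows": [[[0.7,0.2,0,-3,0,0,0],[0.7,0.2,0.1,-3.5,0,0,0],[0.7,0.1,0,-3,0,0,0],[0.7,0,0,-2,0,0,0],[0.7,0,0,-1.2,0,0,0],[0.7,0,0,0,0,0,0],[-1,0,0,0,0,0,0],[-1,0,0,0,0,0,0],[-1,0,0,0,0,0,0],[-1,0,0,0,0,0,0],[-1,0,0,0,0,0,0]]]}}

```text
clock: 16.25
tool_pos: [0.6087, -0.1979, 0.124]
orientation: [-90.0, -15.0, 12.5]
force: [-0.6, 0.3, 2.7]
opening: 0.0397
```

{"op": "step_arm", "data": {"rows": [[[-1,0,0,0,0,0,0],[-1,0,0,1,0,0,0],[-1,0,0,1.5,0,0,0],[-1,0,0,2,0,0,0],[-1,0,0,2.5,0,0,0],[-1,0,0,3,0,0,0],[-1,0,0,3,0,0,0],[-1,0,0,3,0,0,0],[-1,0,0,2,0,0,0],[-1,0,0,1,0,0,0],[-1,0,0,0,0,0,0]]]}}

```text
clock: 17.62
tool_pos: [0.6086, -0.1977, 0.3141]
orientation: [-90.0, -15.0, 12.5]
force: [0.1, -1.1, -6.5]
opening: 0.0399
```

{"op": "step_arm", "data": {"rows": [[[-1,0,1.5,0,0,0,-0.7],[-1,0.2,3,0,0,0,-0.7],[-1,0.2,4.5,0,0,0,-0.7],[-1,0.3,5,0,0,0,-0.7],[-1,0.3,5,0,-0.5,3,0],[-1,0.3,5,0,-0.5,3,0],[-1,0.3,5,0,-0.5,3,0],[-1,0.2,4.5,0,-0.5,3,0],[-1,0.1,3,0,-0.5,3,0],[-1,0,2,0,-0.5,3,0],[-1,0,1.5,0,-0.5,2.9,0],[-1,0,0,0,-0.5,2.9,0]]]}}

```text
clock: 19.12
tool_pos: [0.6275, 0.2039, 0.3117]
orientation: [-90.0, 9.4, 9.8]
force: [0.1, 0.5, -4.9]
opening: 0.0397
```

{"op": "step_arm", "data": {"rows": [[[-1,0,0,0,-0.5,2.9,0],[-1,0,0,0,-0.5,2.9,0],[-1,0,0,0,0,0,0]]]}}

```text
clock: 19.5
tool_pos: [0.6282, 0.2026, 0.3108]
orientation: [-90.0, 15.2, 9.6]
force: [0.7, 0.4, -4.4]
opening: 0.0397
```

Run:
```python
from h import *
o=ctrl.get_obs();print(o["tool_pos"],o["orientation"],o["force"],o["joint_pos"].round(1))
a=ctrl.snapshot("wrist"); b=ctrl.snapshot("scene"); b=cv2.resize(b[130:310,260:460],(400,360))
cv2.imwrite("pics/c6.png",np.hstack([cv2.resize(a,(400,250)),b[:250]]) if 0 else np.vstack([cv2.resize(a,(400,250)),b[:350]]))
```

```text
[0.62820854 0.20257807 0.31079087] [-90.01447587  15.2226097    9.63032553] [ 0.65703001  0.38768041 -4.42624516] [  31.4   27.1   22.1   -5.6  -99.2 -112. ]
```

View pics/c6.png

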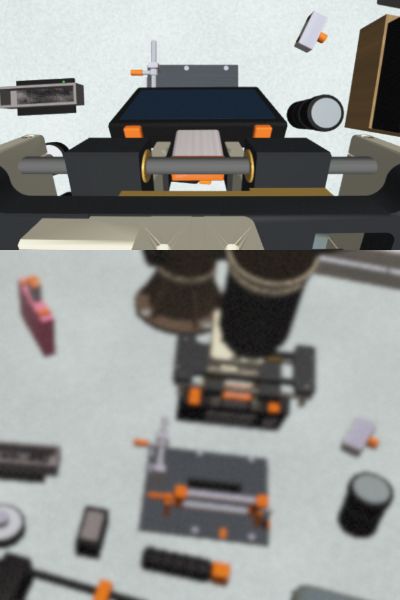

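The monitor is held and leaning: its screen faces the wrist camera, with orange marks near (212,210) and (420,210) at full scale. I'll check its tilt against the tool from those marks.

Run:
```python
from h import *
im=ctrl.snapshot("wrist"); c=cam("wrist"); cv2.imwrite("pics/w7.png",im)
h=cv2.cvtColor(im,cv2.COLOR_BGR2HSV); m=cv2.inRange(h,(5,140,100),(20,255,255)); m[:180]=0;m[250:]=0;m[:,:150]=0;m[:,480:]=0
n,l,s,ce=cv2.connectedComponentsWithStats(m)
for i in range(1,n):
    if s[i,4]>40: print(ce[i].round(1),s[i])
# slab-top/front edge rows at a few columns: print screen top edge via dark-blue->black transition
o=ctrl.get_obs(); tcp=np.array(o["tool_pos"]); yaw=np.radians(o["orientation"][2])
Rz=cv2.Rodrigues(np.array([0,0,yaw]))[0]
for tilt in (15,20,25,30,35):
    Ry=cv2.Rodrigues(np.array([0,np.radians(tilt),0]))[0]; M=Rz@Ry; g=np.array([.0087,-.0008,.118])
    grasp=np.array([.0038,-.0008,.1364])  # pivot = grasp point in monitor frame at nominal tilt
    pw=tcp-Rz@cv2.Rodrigues(np.array([0,np.radians(15.2),0]))[0]@np.array([0,0,-.019])
    f=lambda p: proj(c,pw+M@(np.array(p)-grasp)).round(1)
    print(tilt,f([0,.06,.105]),f([0,-.06,.105]),"front top corners",f([-.015,.085,.105]),f([-.015,-.085,.105]),"bottom",f([-.015,.085,0]),f([-.015,-.085,0]))
```

```text
[419.7 209.6] [405 199  31  22 622]
[212.7 210.3] [197 200  32  21 593]
[232.7 244.8] [229 240   8  10  52]
[399.7 244.9] [397 240   7  10  43]
15 [414.3 228.8] [216.3 228.9] front top corners [458.4 205.1] [172.1 205.2] bottom [406.6 172.5] [224.3 172.6]
20 [414.9 224.8] [215.7 224.9] front top corners [460.3 201.6] [170.2 201.7] bottom [408.3 160.3] [222.6 160.3]
25 [415.7 221. ] [214.9 221.1] front top corners [462.5 198.4] [168.  198.5] bottom [410.3 147.9] [220.5 147.9]
30 [416.5 217.4] [214.  217.5] front top corners [464.8 195.5] [165.6 195.6] bottom [412.8 135.4] [217.9 135.4]
35 [417.6 214. ] [213.  214.1] front top corners [467.3 192.9] [163.1 193. ] bottom [415.8 122.7] [214.9 122.8]
```

Run:
```python
import cv2
cv2.imwrite("pics/w7c.png",cv2.resize(cv2.imread("pics/w7.png")[120:260,150:490],None,fx=2.3,fy=2.3))
```

```text
(no output)
```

View pics/w7c.png

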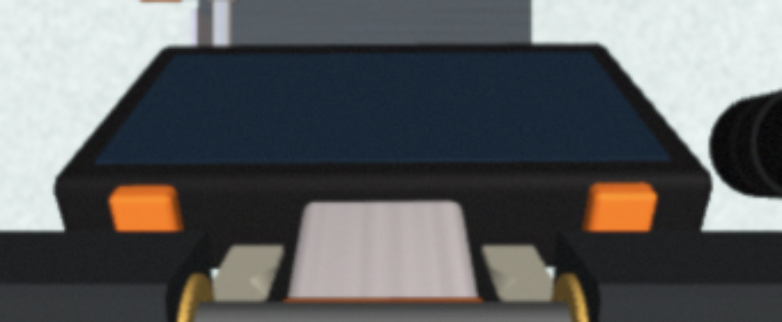

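Tilt is about 28.5°: bottom edge at row 140, top corner row 198, centred within about 2 mm. Moving to the hover point, then down along the lean.

{"op": "step_arm", "data": {"rows": [[[-1,0,0,-1.5,0,0,0],[-1,0,0,-3,0,0,0],[-1,0,0,-3,0,0,0],[-1,0,0,-2.5,0,0,0],[-1,0,0,-1,0,0,0],[-1,0.8,0.1,-0.5,0,0,0],[-1,1.1,0.2,-0.6,0,0,0],[-1,1.1,0.2,-0.6,0,0,0],[-1,0.8,0.1,-0.5,0,0,0],[-1,0,0,0,0,0,0]]]}}

```text
clock: 20.9
tool_pos: [0.6659, 0.2081, 0.1804]
orientation: [-90.0, 15.2, 9.6]
force: [-0.5, -0.5, -4.5]
opening: 0.04
```

{"op": "step_arm", "data": {"rows": [[[-1,-0.5,-0.1,-1,0,0,0],[-1,-0.8,-0.12,-1.5,0,0,0],[-1,-0.8,-0.12,-1.5,0,0,0],[-1,-0.6,-0.1,-1,0,0,0],[-1,-0.3,-0.05,-0.5,0,0,0],[-1,-0.2,-0.03,-0.4,0,0,0],[-1,0,0,0,0,0,0]]]}}

```text
clock: 21.78
tool_pos: [0.6334, 0.203, 0.1226]
orientation: [-90.0, 15.1, 9.7]
force: [-0.9, -0.6, -4.8]
opening: 0.0396
```

{"op": "step_arm", "data": {"rows": [[[-1,0,0,-0.3,0,0,0],[-1,0,0,-0.3,0,0,0],[-1,0,0,-0.15,0,0,0],[-1,0,0,0,0,0,0]]]}}

```text
clock: 22.28
tool_pos: [0.634, 0.2029, 0.1161]
orientation: [-90.0, 15.0, 9.7]
force: [-4.3, -0.2, 6.3]
opening: 0.0402
```

{"op": "step_arm", "data": {"rows": [[[-1,0.2,0.03,0.1,0,0,0],[-1,0.2,0.03,0,0,0,0],[-1,0,0,0,0,0,0]]]}}

```text
clock: 22.65
tool_pos: [0.6355, 0.2031, 0.1156]
orientation: [-90.0, 15.3, 9.7]
force: [-9.5, -1.4, 2.5]
opening: 0.0398
```

Run:
```python
from h import *
o=ctrl.get_obs();print(o["tool_pos"],o["orientation"],o["force"],o["moment"])
a=ctrl.snapshot("wrist")[100:300,100:540]; b=ctrl.snapshot("scene")[200:290,310:430]
cv2.imwrite("pics/c8.png",np.vstack([cv2.resize(a,(640,290)),cv2.resize(b,(640,300),interpolation=cv2.INTER_CUBIC)]))
```

```text
[0.63548525 0.20311989 0.11560605] [-90.00895192  15.34857038   9.66835967] [-9.52582351 -1.3640333   2.49131318] [-3.60675611e-01  2.89684830e+00  1.32006169e-03]
```

View pics/c8.png

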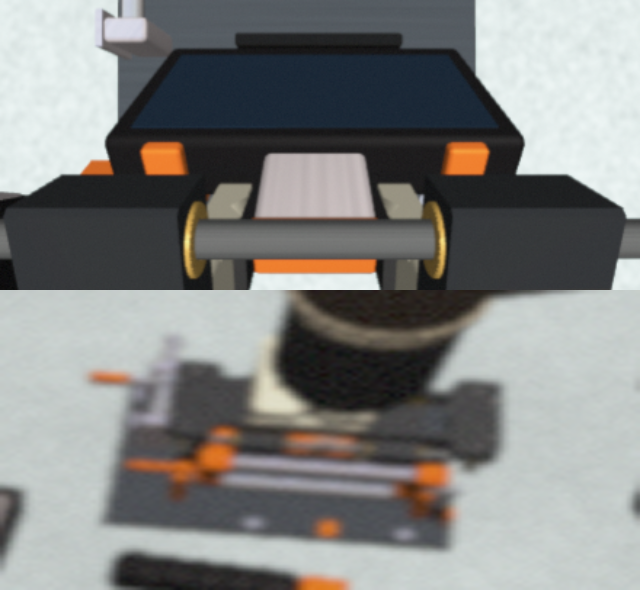

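The wrist view shows the lip (236–402, row 40) in front of the monitor's bottom edge (178–455, row 50), centred to about 1 mm. The scene view shows the frame right behind it. I'll add a small seating nudge.

{"op": "step_arm", "data": {"rows": [[[-1,0.1,0,-0.1,-0.25,1.5,0],[-1,0,0,-0.1,0,0,0],[-1,0,0,0,0,0,0]]]}}

```text
clock: 23.12
tool_pos: [0.6373, 0.2035, 0.1149]
orientation: [-90.0, 16.7, 9.7]
force: [-8.7, -0.0, 7.2]
opening: 0.0396
```

{"op": "step_arm", "data": {"rows": [[[-1,-0.1,0,0.15,0,0,0],[-0.05,0,0,0,0,0,0],[0.1,0,0,0,0,0,0],[0.25,0,0,0,0,0,0],[0.25,0,0,0,0,0,0],[0.25,0,0,0,0,0,0]]]}}

```text
clock: 23.88
tool_pos: [0.6377, 0.2037, 0.1155]
orientation: [-90.0, 16.6, 9.7]
force: [-0.5, -0.1, 0.1]
opening: 0.0547
```

Released with no residual force. Retreating upward, then aside to look.

{"op": "step_arm", "data": {"rows": [[[0.25,0,0,0.7,0,0,0],[0.25,0,0,1.5,0,0,0],[0.25,0,0,2.5,0,0,0],[0.25,0,0,4,0,0,0],[0.25,0,0,5,0,0,0],[0.25,0,-3,4,0,0,0],[0.25,-1,-5,0,0,0,0],[0.25,-1,-5,0,0,0,0],[0.25,-1,-5,0,0,0,0],[0.25,-1,-5,0,0,0,0],[0.25,-1,-5,0,0,0,0],[0.25,0,0,0,0,0,0]]]}}

```text
clock: 25.38
tool_pos: [0.5868, -0.0795, 0.2944]
orientation: [-90.0, 16.5, 9.5]
force: [0.0, 0.8, 0.6]
opening: 0.0545
```

Run:
```python
from h import *
o=ctrl.get_obs();print(o["clock"],o["tool_pos"],o["force"])
T=ctrl.snapshot("top");S=ctrl.snapshot("scene");ct,cs=cam("top"),cam("scene")
R=cv2.Rodrigues(np.radians([0,0,9.7]))[0]; t=np.array([.6099,.2004,0])
M=R@cv2.Rodrigues(np.radians([0,30.,0]))[0]; O=t+R@[-.037,0,.0155]
pts=[(0,0,.15),(0,.085,.105),(0,-.085,.105),(-.015,.085,0),(-.015,-.085,0)]
def crop(im,c,x,y,w,h,W,H):
    z=cv2.resize(im[y:y+h,x:x+w],(W,H),interpolation=cv2.INTER_CUBIC)
    for p in pts:
        q=proj(c,O+M@np.array(p)); cv2.circle(z,(int((q[0]-x+.5)*W/w),int((q[1]-y+.5)*H/h)),4,(255,0,255),1)
    return z
cv2.imwrite("pics/c9.png",np.hstack([crop(T,ct,190,140,110,100,400,364),crop(S,cs,310,190,110,100,400,364)]))
for nm,im,c,b in(("top",T,ct,(200,145,290,225)),("scene",S,cs,(320,200,410,280))):
    h=cv2.cvtColor(im,cv2.COLOR_BGR2HSV); m=cv2.inRange(h,(3,110,90),(20,255,255)); k=np.zeros_like(m);k[b[1]:b[3],b[0]:b[2]]=m[b[1]:b[3],b[0]:b[2]]
    n,l,s,ce=cv2.connectedComponentsWithStats(k)
    print(nm,[(ce[i].round(1).tolist(),int(s[i,4])) for i in range(1,n) if s[i,4]>8],"pred handle top",proj(c,O+M@np.array([0,0,.15])),"marks",proj(c,O+M@np.array([0,.06,.105])),proj(c,O+M@np.array([0,-.06,.105])))
```

```text
25.375 [ 0.58677828 -0.07947725  0.29438982] [0.02810459 0.82633102 0.59426331]
top [([267.1, 157.1], 51), ([286.1, 203.4], 29)] pred handle top [227.49676795 149.31734969] marks [210.52322115 162.40267008] [251.0446242  156.58762873]
scene [([330.4, 225.9], 14), ([346.8, 250.2], 171), ([369.5, 245.7], 115), ([388.0, 253.6], 121), ([371.1, 271.0], 20)] pred handle top [370.18462327 246.51086536] marks [386.63856173 250.80690593] [351.32262289 246.73351504]
```

View pics/c9.png

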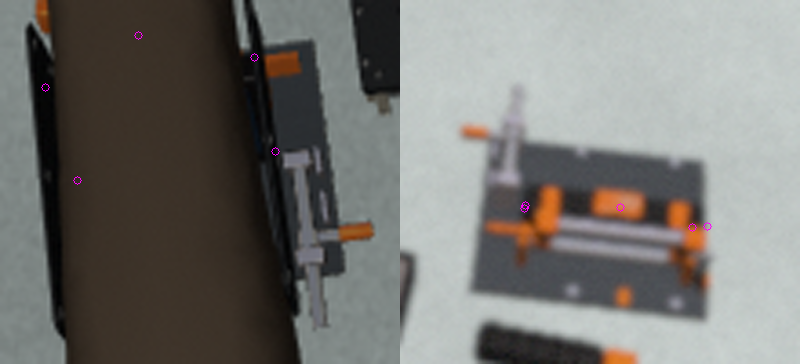

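The scene half shows the monitor standing against the frame, its handle top at (369.5,245.7) against a predicted (370.2,246.5). The arm hides it from above, so I'll move clear and do a numeric check.

{"op": "step_arm", "data": {"rows": [[[0.25,-1,-5,1,0,0,0],[0.25,-1,-5,0,0,0,0],[0.25,-1,-5,0,0,0,0],[0.25,-1,-5,0,0,0,0],[0.25,-1,-5,0,0,0,0],[0.25,-1,-5,0,0,0,0],[0.25,-1,-5,0,0,0,0],[0.25,0,0,0,0,0,0]]]}}

```text
clock: 26.48
tool_pos: [0.5172, -0.4283, 0.302]
orientation: [-90.0, 16.6, 9.5]
force: [-0.4, 0.9, -0.2]
opening: 0.0549
```

Run:
```python
from h import *
T=ctrl.snapshot("top");S=ctrl.snapshot("scene");ct,cs=cam("top"),cam("scene")
def blobs(im,b):
    h=cv2.cvtColor(im,cv2.COLOR_BGR2HSV); m=cv2.inRange(h,(3,110,90),(20,255,255)); k=np.zeros_like(m);k[b[1]:b[3],b[0]:b[2]]=m[b[1]:b[3],b[0]:b[2]]
    n,l,s,ce=cv2.connectedComponentsWithStats(k); return [(ce[i].round(1).tolist(),s[i].tolist()) for i in range(1,n) if s[i,4]>8]
bt=blobs(T,(195,135,295,225)); print("top",bt); bs=blobs(S,(320,200,410,280)); print("scene",bs)
R=cv2.Rodrigues(np.radians([0,0,9.7]))[0]; t=np.array([.6099,.2004,0])
M=R@cv2.Rodrigues(np.radians([0,30.,0]))[0]; O=t+R@[-.037,0,.0155]
for p in [(0,0,.15),(0,.06,.105),(0,-.06,.105)]: print(p,proj(ct,O+M@np.array(p)).round(1),proj(cs,O+M@np.array(p)).round(1))
# dark-blue screen in the top view: principal axis & centre
h=cv2.cvtColor(T,cv2.COLOR_BGR2HSV); m=cv2.inRange(h,(98,90,10),(125,255,110)); k=np.zeros_like(m);k[145:225,200:285]=m[145:225,200:285]
n,l,s,ce=cv2.connectedComponentsWithStats(k); i=1+s[1:,4].argmax(); ys,xs=np.where(l==i); r=cv2.minAreaRect(np.c_[xs,ys].astype(np.float32)); print(s[i],r)
C=np.array([onz(ct,*q,.07)[:2] for q in cv2.boxPoints(r)]); print(C.round(4)); 
ctr=(R.T@(onz(ct,*r[0],.0155+.0075+.0525*.866)-t)); print("screen ctr stand",ctr.round(4))
import glob
I=cv2.imread("pics/top0.png"); d=cv2.absdiff(I,T).max(2); print("changed:",[(s.tolist()) for s in cv2.connectedComponentsWithStats((cv2.morphologyEx((d>45).astype(np.uint8),cv2.MORPH_OPEN,np.ones((3,3)))))[2][1:] if s[4]>25])
```

```text
top [([224.8, 135.3], [221, 135, 9, 2, 13]), ([248.3, 138.1], [245, 135, 8, 8, 50]), ([203.0, 143.5], [200, 139, 8, 10, 60]), ([227.6, 151.6], [221, 148, 15, 8, 65]), ([251.3, 157.9], [249, 154, 6, 8, 37]), ([266.2, 157.3], [261, 154, 12, 9, 70]), ([211.1, 163.7], [209, 160, 5, 8, 38]), ([287.2, 203.2], [283, 201, 10, 5, 38])]
scene [([330.4, 225.9], [328, 225, 6, 3, 14]), ([346.7, 250.2], [334, 241, 21, 19, 171]), ([369.7, 245.7], [362, 242, 16, 9, 117]), ([388.0, 253.3], [383, 245, 11, 19, 116]), ([371.1, 271.0], [369, 269, 5, 5, 20])]
(0, 0, 0.15) [227.5 149.3] [370.2 246.5]
(0, 0.06, 0.105) [210.5 162.4] [386.6 250.8]
(0, -0.06, 0.105) [251.  156.6] [351.3 246.7]
[207 164  55  25 965] ((234.22998046875, 176.11000061035156), (19.233304977416992, 52.75017166137695), 81.8698959350586)
[[0.5971 0.2803]
 [0.6236 0.1242]
 [0.566  0.114 ]
 [0.5397 0.2695]]
screen ctr stand [-0.0282  0.0017  0.0685]
changed: [[433, 65, 16, 37, 377], [216, 71, 213, 329, 20713], [433, 71, 120, 130, 7652], [483, 106, 8, 4, 27], [244, 133, 11, 29, 171], [200, 139, 15, 29, 170], [261, 154, 11, 7, 67], [224, 157, 13, 7, 76], [386, 163, 5, 8, 35], [215, 164, 41, 10, 179], [362, 165, 15, 9, 102], [207, 169, 6, 8, 35], [254, 171, 18, 11, 128], [338, 171, 13, 16, 134], [357, 173, 35, 10, 164], [211, 178, 8, 12, 67], [282, 186, 9, 6, 46], [278, 201, 14, 5, 53], [223, 203, 42, 12, 157], [216, 209, 6, 7, 42], [328, 214, 298, 186, 21365], [587, 262, 26, 31, 421], [592, 286, 23, 17, 259], [628, 300, 12, 74, 728], [616, 346, 11, 22, 170]]
```

```bash
python3 -c "
from h import *
print(ctrl.close_job())"
```

```text
the job is handed in; nothing more can be done
None
```

I carried out every step in the order asked and handed the job in at about 26.5 s of the 72 s. No verdict was reported.

**What I did:**
- Lifted the bolt handle about 1.05 rad and drew the bolt to its stop. The push force rose to 18 N with no further travel.
- Swung the frame up and over to its stop, and its corners matched the predicted fully open position.
- Lifted the monitor out of the dock and tilted it to about 28.5°. I set it down behind the lip against the frame with at most about 12 N of support, then let go and moved clear.

**What the last checks showed:**
- **Centred and square:** the screen's yaw came out near 9.6°, against 9.7° used for the stand. Its centre was 1.7 mm off the stand's middle, with the screen facing the lip.
- **Scene view:** the handle was within 1 pixel of its predicted place.
- **Top view:** the handle mark sat about 2 pixels (about 6 mm) and the side marks about 1 pixel towards the front of where they were predicted. The 2 mm calibration alone does not explain the handle's offset, and I did not resolve it. The monitor may lean slightly less than 30°.
- **Bystanders:** comparing the first and last top pictures, I read the changes as only the stand, the dock and the arm, with a small one by the cabinet that I took for a shadow. I had used all 12 picture views, so this last check was by numbers only.

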